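# Shut and latch the butter dish

### The job

The fold-down shelf is about to be swung up, so close up the steel butter dish that is screwed to it: push its domed lid down until it is fully shut, and only then push the lever latch in front of the dish over past its middle so that it snaps across and its nose holds the lid's front tab. Do not push the lid farther open, and leave the two jam jars, the saucer and the toast rack standing where they are; finish with the hand clear.

Things in the scene. Friction and masses are not known exactly. Their poses are not given: they have to be found in the camera images.
- butter_dish: Round steel butter dish on a wooden board (12 mm thick, x -137 to +113, y -105 to +105 mm) screwed to the shelf: immovable. Origin: on the shelf surface below the dish's centre. z is up; +x points from the front tab to the lid's hinge at the back, +y towards the side where the lever latch is mounted. Dish tray: radius 82 mm, top 30 mm above the shelf, butter on it 25 mm high.
- lid_hinge (a point): Point on the lid's hinge axis, at (88, 0, 30) mm in the dish's frame; the axis runs along the dish's y.
- lid (a joint): Hinge angle of the domed steel lid, rad: 0 = fully shut, lying level; grows as the front of the lid rises (starts between 0.5 and 1.0; stop at 1.4). The hinge is stiff: the lid stays at whatever angle it is left at, weighs 0.13 to 0.25 kg, and needs only some 0.5 to 2 N on the front tab to go down.
- lid_knob (a point): Top of the round knob (18 mm in diameter) on the crown of the lid's dome. The dome, when shut, is centred over the dish: outer radius 72 mm at its rim, which is then 30 mm above the shelf; 50 mm high above the rim; the knob's top is then at (0, 0, 96) mm in the dish's frame.
- lid_tab (a point): Point on the upper face of the lid's flat front tab, midway across, 10 mm in from its outer edge: a steel tongue 40 mm wide (along the dish's y) and 4 mm thick that sticks out 44 mm from the dome's rim, away from the hinge. The point is 194 mm from the hinge axis along the lid and 4 mm above the lid's rim plane. With the lid shut it lies at (-106, 0, 34) mm in the dish's frame.
- latch (a joint): Angle of the lever latch, rad: 0 = leaning outward (towards the dish's +y), 34 degrees off vertical, unlatched, as it starts; 1.2 = leaning 34 degrees the other way (towards -y), latched. Its spring drives it to the nearer end: the tipping point is at 0.6, upright. A level push of about 5 N on its crossbar starts it; beyond upright it snaps over by itself.
- latch_pivot (a point): Point on the lever's pivot axis, at (-98, 65, 35) mm in the dish's frame; the axis runs along the dish's x. The pivot sits between two bracket cheeks 44 mm apart over their outsides, 26 mm wide, tops 43 mm above the shelf. A thin tension spring (6 mm thick) runs from below the pivot to a pin 50 mm up the lever, 11 mm to its +x side.
- latch_tip (a point): Centre of the lever's crossbar, a round bar 12 mm in diameter and 40 mm long lying along the dish's x at the end of the lever, 70 mm from the pivot axis. It is 93 mm above the shelf at both ends of the travel, 105 mm when upright. A nose, 7 mm thick, 48 mm long, also grows from the pivot: unlatched it stands up on the lever's -y side; latched it lies level over the front tab.
- jar_tall: Closed jam jar with gold screw lid, loose, 66 mm in diameter, 100 mm tall. Origin at the centre of its underside, z up. To be left alone.
- jar_short: Closed jam jar with gold screw lid, loose, 72 mm in diameter, 75 mm tall. Origin at the centre of its underside, z up. To be left alone.
- saucer: Green ceramic saucer, loose, 140 mm in diameter, 20 mm high. Origin at the centre of its underside. To be left alone.
- toast_rack: Black plastic toast rack, loose, base 85 mm (its x) by 170 mm (its y), six arches, 88 mm tall. Origin at the centre of its underside. To be left alone.

How it is judged:
By the outcome, as a careful person would: the job done as asked, in the order asked, and still so for the second after the job is handed in, with the robot touching nothing.
It also fails if it takes over 43 s, if anything falls off the work surface, if the arm or the gripper's body presses on something with over 40 N, if the wrist force passes 120 N, or if a joint passes its speed limit or range.

### The arm

A 6-joint arm with a two-finger parallel gripper is mounted at the origin on the work surface. World frame = base frame: x ahead of the robot, y to its left, z up, the work surface at z = 0. Lengths are in m, angles in degrees, forces in N, time in s.
With the tool pointing down it reaches from about 0.4 to 0.825 m from the base axis. Payload 7 kg.
Tool frame: the origin (TCP) lies on the centre line of the jaws, within the pads' length; the fingertips stand 22 mm ahead of it and the grasp point (between the pads) lies 3 mm ahead of it; z points along the fingers, y is the line along which they close (so a half turn about z gives the same grasp; the last joint's range is limited). The gripper opens to 88 mm and grips with 3 to 60 N. Pads are 19 mm wide; open, the fingers measure 130 mm over their backs; the gripper's body (78 mm by 193 mm) begins 47 mm behind the grasp point.
Start: joints at [-55.915, 20.546, 0.682, 0, -70.136, -16.507], TCP at [0.204, -0.643, 0.249] pointing down, gripper open.
Joint ranges: [-176.03, 176.03], [-82.01, 121.73], [-58.28, 71.71], [-173.87, 95.51], [-174.79, -0.11], [-173.66, 173.66]. Speed limits (degrees/s): [136.94, 136.94, 172.46, 180, 180, 180].

### API

Orientations are given as [roll, pitch, yaw] about the fixed x, y, z axes, in that order (R = Rz(yaw) Ry(pitch) Rx(roll)).
In Python, from plant import get_state, cams, r gives the robot as it stands.
- The arm moves only by the tool apply_moves, never from a script. Its argument "targets" is a list of rows, each an object with "dp": the shift along the world's x, y, z in m, a list of three; "yaw": the turn about the world's z in degrees. In form: [{"dp": [x, y, z], "yaw": yaw}, ...]. A call has 1 to 20 rows; each row is the pose to reach, as a shift and turn from the pose commanded when the call began; what a row does not reach only later rows make up. A row lasts 1/12 s, in which the tool goes at most 41.7 mm and 7.16 degrees, less where a joint would pass 70% of its speed; a pose out of reach is approached as far as the arm can. A call with a gripper value outside its range is refused whole. "grip" is the gripper command: -1 is fully open, 1 is shut, values between are in proportion, set as the call begins (left out, the last holds). The fingers move at their own pace and stop on an object; "squeeze" is the grip in N (left out, the last holds). Time passes only in rows, so rows that repeat a pose let the fingers close. It gives the time, the measured TCP pose, the force, the opening and the grip force at its end, in the units of the state.
- get_state(): the state, without advancing time (a new reading comes with each control period).
- cams.capture(name): name is "scene" or "side" or "wrist"; returns a dict with "image" (400x640x3 uint8, red, green, blue), "range_z" (400x640 float32, m along the optical axis (not along the pixel's ray), 0 where there is no reading), "fx", "fy", "cx", "cy" (pixels), "R" (3x3) and "t" (3): a world point X has camera coordinates R X + t; the wrist camera has in their place "T_tool_cam" (4x4, takes a point from camera to tool coordinates, whose origin is the TCP and whose axes are the flange's). Camera axes: x right, y down, z forward; pixel columns grow to the right and rows downward; lengths in m; the calibration is good to about 2 mm. A picture is of the moment at which its call begins: read the wrist's pose just before it.
- r.close_job(): hands the job in; it is judged then, once.
The state is a dict: "time_s": time; "joints": joint angles; "qd": joint speeds; "joint_torque": joint torques, N m; "tcp_pos": TCP position; "eef_rot": TCP orientation; "contact_force": force on the tool from outside, world axes, zero at the start; "moment": the same for the moment, N m; "gripper_width": finger opening in m; "gripper_force": force on a finger pad.
Only numpy, scipy, OpenCV 4.12 (cv2) and the standard library are available. Lean on these libraries where they do the work, as an engineer would, in place of code of your own. Each camera call takes 0.05 s, during which the arm holds its last target. There are 200 camera calls.

## Working session

There is one attempt and no reset: what is moved stays moved. The work goes in short steps, Python scripts to look and compute and a tool call to move; the robot and the scene stay as the last step left them, time stands still between calls to the robot, and variables do not carry over. Pictures are saved under pics/ and viewed, at most 10 in all, crops included, and the job is handed in when it is done.

Besides the shell and the picture viewer there is one more tool, called after ">>>" by a JSON object that holds its "method" and its "body", one argument or row to a line. apply_moves: Moves the arm, as the interface text tells. Its arguments: {"type":"object","properties":{"targets":{"type":"array","items":{"type":"object","properties":{"dp":{"type":"array","items":{"type":"number"}},"yaw":{"type":"number"}}}},"grip":{"type":"number"},"squeeze":{"type":"number"}},"required":["targets"]}

```bash
mkdir -p pics
cat > h.py <<'E'
import numpy as np,cv2
from plant import get_state,cams,r
def cloud(c):
    z=c["range_z"];v,u=np.indices(z.shape)
    P=np.stack([(u-c["cx"])/c["fx"]*z,(v-c["cy"])/c["fy"]*z,z],-1)
    W=(P-c["t"])@c["R"]
    W[z<=0]=np.nan
    return W
E
python3 - <<'E'
from h import *
for n in("scene","side"):
    c=cams.capture(n);cv2.imwrite(f"pics/{n}1.png",c["image"][...,::-1]);np.savez(f"{n}.npz",**c)
    print(n,c["R"],c["t"],c["fx"], -c["R"].T@c["t"])
print(get_state())
E
```

```text
scene [[ 0.80006443  0.59987147  0.00715011]
 [ 0.45780062 -0.60279147 -0.65349907]
 [-0.38770542  0.52611469 -0.75689355]] [-0.50365218 -0.20312296  1.20213877] 426.1047770877949 [ 0.96201974 -0.45277708  0.78075158]
side [[-0.78126265 -0.62412922 -0.00955955]
 [-0.4154202   0.53131685 -0.73832816]
 [ 0.46589133 -0.57285699 -0.67437389]] [0.50338344 0.29801352 0.56936305] 375.36182877304844 [0.25181421 0.48200031 0.60880746]
{'time_s': 0.1, 'joints': array([-5.59151621e+01,  2.05891041e+01,  6.39392009e-01, -1.80134484e-02,
       -7.01354661e+01, -1.65059526e+01]), 'qd': array([ 0.04627651, -0.08303258,  0.082386  ,  0.05091767,  0.02417382,
        0.029063  ]), 'joint_torque': array([-3.30437193e-03, -5.84164846e+01,  2.93751007e+01,  7.01554030e+00,
        1.02297618e-02, -6.46623994e-05]), 'tcp_pos': array([ 0.20371155, -0.64310782,  0.24769827]), 'eef_rot': array([ 1.79913520e+02, -7.96590885e-03, -1.62427242e+02]), 'contact_force': array([ 1.06176484, -0.28375159,  0.01153985]), 'moment': array([0.00682016, 0.01711516, 0.03623015]), 'gripper_force': 0.0, 'gripper_width': 0.08754127071097625}
```

View pics/scene1.png

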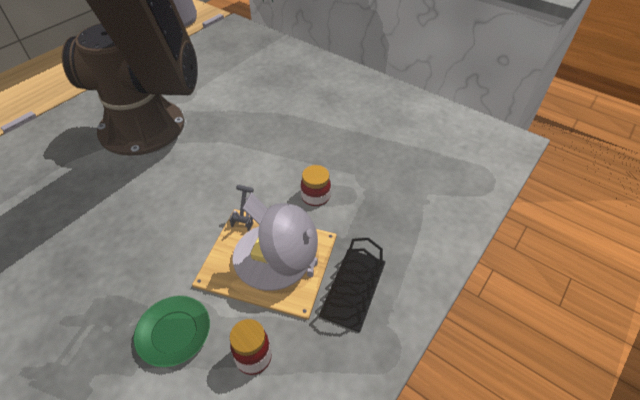

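View pics/side1.png

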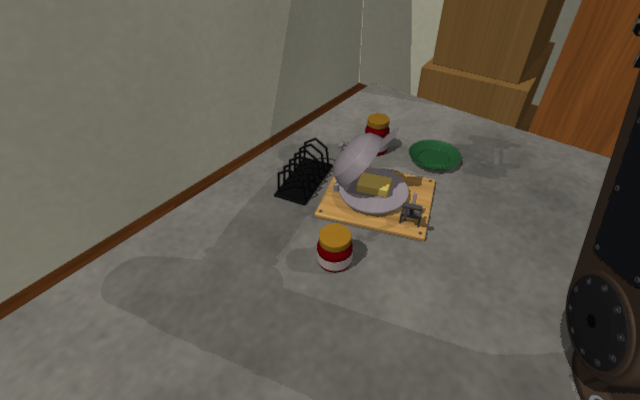

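The scene view shows the board around (265,262), the lever crossbar at (243,190), the open lid at (288,240) with its tab at about (255,205), and the toast rack behind the hinge. The side view agrees: lever at (412,208), lid at (362,158). Next I fit the board and take the points from range.

```bash
cat > m.py <<'E'
from h import *
pts=[]
cl={}
for n in("scene","side"):
    c=dict(np.load(n+".npz"));W=cloud(c);cl[n]=(W,c["image"])
    hsv=cv2.cvtColor(c["image"],cv2.COLOR_RGB2HSV)
    m=(hsv[...,0]>10)&(hsv[...,0]<28)&(hsv[...,1]>70)&(abs(W[...,2]-.012)<.006)&(W[...,0]>.2)&(W[...,0]<.9)&(abs(W[...,1])<.8)
    m=cv2.morphologyEx(m.astype(np.uint8),cv2.MORPH_OPEN,np.ones((2,2)))
    k,l,s,_=cv2.connectedComponentsWithStats(m)
    big=[i for i in range(1,k) if s[i,4]>100];q=W[np.isin(l,big)];print(n,len(q),q.mean(0))
    rc=cv2.minAreaRect((q[:,:2]*1000).astype(np.float32));print(rc);pts.append(q)
q=np.vstack(pts);rc=cv2.minAreaRect((q[:,:2]*1000).astype(np.float32));print(rc)
box=cv2.boxPoints(rc);print(box)
c=dict(np.load("scene.npz"))
W=cl["scene"][0]
print("lever",W[186:193,238:252].reshape(-1,3)[np.nanargmax(W[186:193,238:252,2])],"lid px",W[240,290])
for n,(W,im) in cl.items():
  print(n,"max z near board")
  hsv=cv2.cvtColor(im,cv2.COLOR_RGB2HSV)
  for nm,lo,hi in(("gold",(12,150,100),(24,255,255)),("green",(50,80,20),(90,255,255)),):
    m=cv2.inRange(hsv,lo,hi)*((W[...,0]<1)&(W[...,0]>.2)&(abs(W[...,1])<.8)&(W[...,2]>(.05 if nm=="gold" else .003))).astype(np.uint8)
    k,l,s,ce=cv2.connectedComponentsWithStats(m)
    for i in range(1,k):
      if s[i,4]>60: print(nm,ce[i].round(),s[i,4],np.nanmedian(W[l==i],0).round(3))
E
python3 m.py
```

```text
scene 4704 [nan nan nan]
((nan, nan), (0.0, 0.0), 0.0)
side 3026 [nan nan nan]
((572.96875, -122.34626770019531), (255.48524475097656, 209.63035583496094), 22.32194709777832)
((578.2793579101562, -122.16375732421875), (262.48114013671875, 209.73448181152344), 21.493892669677734)
[[ 417.74213   -72.676155]
 [ 494.5893   -267.82498 ]
 [ 738.8166   -171.65137 ]
 [ 661.9694     23.497467]]
lever [ 0.46549862 -0.05295141  0.10041944] lid px [ 0.65508415 -0.12443185  0.14648893]
scene max z near board
gold [315. 175.] 390 [0.55  0.09  0.073]
gold [247. 336.] 910 [ 0.698 -0.292  0.098]
green [171. 331.] 3415 [ 0.54  -0.349  0.01 ]
side max z near board
gold [378. 119.] 191 [ 0.691 -0.286  0.101]
gold [334. 236.] 645 [0.544 0.095 0.075]
green [435. 154.] 1191 [ 0.546 -0.359  0.012]
```

```bash
cat > m2.py <<'E'
from h import *
def load():
  out=[]
  for n in("scene","side"):
    c=dict(np.load(n+".npz"));W=cloud(c);hsv=cv2.cvtColor(c["image"],cv2.COLOR_RGB2HSV)
    ok=np.isfinite(W[...,2]);out.append((n,W[ok],hsv[ok]))
  return out
D=load();q=[]
for n,W,h in D:
    m=(h[:,0]>10)&(h[:,0]<28)&(h[:,1]>70)&(abs(W[:,2]-.012)<.006)&(np.hypot(W[:,0]-.575,W[:,1]+.122)<.17)
    p=W[m];rc=cv2.minAreaRect((p[:,:2]*1000).astype(np.float32));print(n,m.sum(),np.median(p[:,2]),rc);q.append(np.array([*rc[0],rc[2]]))
E
cat >> m2.py <<'E'
cx,cy,a=np.mean(q,0);a=np.radians(a if a<45 else a-90)
Rm=np.array([[np.cos(a),-np.sin(a)],[np.sin(a),np.cos(a)]])
O=np.array([cx,cy])/1000-Rm@[-.012,0]
print("dish",O,np.degrees(a))
def tod(W): return np.c_[(W[:,:2]-O)@Rm,W[:,2]]*1000
def tow(d): d=np.asarray(d,float)/1000; return np.r_[O+Rm@d[:2],d[2]]
if __name__=="__main__":
  for n,W,h in D:
    d=tod(W)
    m=(abs(d[:,0]+98)<30)&(d[:,1]>60)&(d[:,1]<135)&(d[:,2]>85)&(d[:,2]<105)
    print("lever",n,m.sum(),d[m].mean(0),d[m].min(0),d[m].max(0))
    m=(abs(d[:,0])<150)&(abs(d[:,1])<18)&(d[:,2]>60)&(d[:,2]<260)
    p=d[m];rad=np.hypot(p[:,0]-88,p[:,2]-30);i=np.argsort(-rad)[:12]
    print("lid far",p[i].round(0)[:6],rad[i].round(0)[:6],np.degrees(np.arctan2(p[i,2]-30,88-p[i,0])).round(1))
    m=(d[:,0]>90)&(d[:,0]<250)&(abs(d[:,1])<130)&(d[:,2]>60)&(h[:,2]<70); print("rack",m.sum(),d[m].min(0) if m.any() else 0,d[m].max(0) if m.any() else 0)
  for nm,p in dict(tip=(-98,104,93),jarS=0,).items():
    if p: print(nm,tow(p))
  for nm,w in dict(jarS=(.547,.092,.075),jarT=(.695,-.289,.1),sauc=(.543,-.354,.01)).items(): print(nm,tod(np.array([w])).round(0))
E
python3 m2.py
```

```text
scene 4785 0.010029329523162454 ((580.3953247070312, -119.74365234375), (250.07489013671875, 211.31689453125), 20.324684143066406)
side 3057 0.012719174909790812 ((590.9042358398438, -113.60890197753906), (281.3654479980469, 212.9917449951172), 20.480777740478516)
dish [ 0.59689696 -0.11249288] 20.40273094177246
lever scene 98 [-102.38710071  101.69457465   93.57666025] [-122.67846684   95.85011635   85.41335957] [-83.38956965 109.24092809 100.41944125]
lid far [[-39.   2. 193.]
 [-42.  -7. 191.]
 [-42.  -2. 191.]
 [-42. -12. 191.]
 [-41.   0. 192.]
 [-40. -15. 192.]] [207. 207. 207. 207. 207. 207.] [52.  51.2 51.1 51.2 51.5 51.7 51.2 51.2 51.5 51.2 52.  51.5]
rack 651 [133.74257349 -89.59659169  60.04544143] [211.61299728  62.18197701  87.52153825]
lever side 115 [-107.43415119  107.63481514   96.45251555] [-126.81044063  100.77798673   88.92165511] [-88.69650229 112.41616343 100.82340593]
lid far [[-45.   5. 194.]
 [-44.  -1. 195.]
 [-45.  -5. 193.]
 [-44. -11. 194.]
 [-45.  16. 193.]
 [-45.  -8. 194.]] [212. 211. 211. 211. 211. 211.] [51.  51.4 50.8 51.2 50.9 50.9 51.1 51.1 51.3 51.3 51.4 51.4]
rack 432 [130.70866336 -87.15238528  60.0101302 ] [208.83818711  64.3581788   88.29948865]
tip [ 0.46878882 -0.04918172  0.093     ]
jarS [[ 25. 209.  75.]]
jarT [[  30. -200.  100.]]
sauc [[-135. -208.   10.]]
```

```bash
cat > p.py <<'E'
import numpy as np
a=np.radians(20.35);R=np.array([[np.cos(a),-np.sin(a)],[np.sin(a),np.cos(a)]]);O=np.array([.5916,-.1156])
def tow(d): d=np.asarray(d,float)/1000; return np.r_[O+R@d[:2],d[2]]
def tcp(x,y,z): return tow((x,y,z+22))
if __name__=="__main__":
  c=np.array([.204,-.643,.249])
  def tab(t):
    t=np.radians(t);return tcp(88-194*np.cos(t)+4*np.sin(t)+9.5,-15,30+194*np.sin(t)+4*np.cos(t))
  p0=tab(60);print("start",p0.round(3),(p0-c).round(3))
  for t in range(57,-4,-3): print(t,(tab(t)-p0).round(3))
E
python3 p.py
```

```text
start [ 0.601 -0.128  0.222] [ 0.397  0.515 -0.027]
57 [-0.008 -0.003 -0.005]
54 [-0.016 -0.006 -0.011]
51 [-0.024 -0.009 -0.017]
48 [-0.031 -0.012 -0.023]
45 [-0.038 -0.014 -0.03 ]
42 [-0.045 -0.017 -0.037]
39 [-0.051 -0.019 -0.045]
36 [-0.057 -0.021 -0.053]
33 [-0.063 -0.023 -0.061]
30 [-0.068 -0.025 -0.07 ]
27 [-0.073 -0.027 -0.078]
24 [-0.077 -0.029 -0.087]
21 [-0.081 -0.03  -0.097]
18 [-0.084 -0.031 -0.106]
15 [-0.087 -0.032 -0.116]
12 [-0.089 -0.033 -0.126]
9 [-0.091 -0.034 -0.136]
6 [-0.093 -0.034 -0.146]
3 [-0.094 -0.035 -0.156]
0 [-0.094 -0.035 -0.166]
-3 [-0.094 -0.035 -0.176]
```

>>> {"method": "apply_moves", "body": {
  "targets": [
    {"dp":[0.025,0.032,0.01],"yaw":0.5},
    {"dp":[0.05,0.065,0.01],"yaw":1},
    {"dp":[0.075,0.097,0.01],"yaw":1.5},
    {"dp":[0.1,0.13,0.01],"yaw":2},
    {"dp":[0.125,0.162,0.01],"yaw":2.5},
    {"dp":[0.15,0.195,0.01],"yaw":2.75},
    {"dp":[0.175,0.227,0.01],"yaw":2.75},
    {"dp":[0.2,0.26,0.01],"yaw":2.75},
    {"dp":[0.225,0.292,0.01],"yaw":2.75},
    {"dp":[0.25,0.324,0.01],"yaw":2.75},
    {"dp":[0.275,0.357,0.01],"yaw":2.75},
    {"dp":[0.3,0.389,0.01],"yaw":2.75},
    {"dp":[0.325,0.422,0.01],"yaw":2.75},
    {"dp":[0.35,0.454,0.01],"yaw":2.75},
    {"dp":[0.375,0.486,0.01],"yaw":2.75},
    {"dp":[0.39,0.505,0.01],"yaw":2.75},
    {"dp":[0.397,0.515,0.01],"yaw":2.75},
    {"dp":[0.397,0.515,0.0],"yaw":2.75},
    {"dp":[0.397,0.515,0.0],"yaw":2.75},
    {"dp":[0.397,0.515,0.0],"yaw":2.75}
  ],
  "grip": 1,
  "squeeze": 10
}}

```text
time_s: 1.77
tcp_pos: [0.5996, -0.1292, 0.2475]
eef_rot: [180.0, -0.1, -159.7]
contact_force: [-0.4, 0.2, 0.5]
gripper_width: 0.0002
gripper_force: 0.0
```

Run:
```python
from h import *
s=get_state();print(s["time_s"],s["tcp_pos"],s["eef_rot"],s["gripper_width"],s["contact_force"])
a=[cams.capture(n)["image"][80:380,120:520,::-1] for n in("scene","side")]
cv2.imwrite("pics/a.png",np.hstack(a))
```

```text
1.7667 [ 0.5995951  -0.12915303  0.24752166] [ 1.79955072e+02 -1.27131530e-01 -1.59704596e+02] 0.00024014258395894152 [-0.43710808  0.20799737  0.49841362]
```

View pics/a.png

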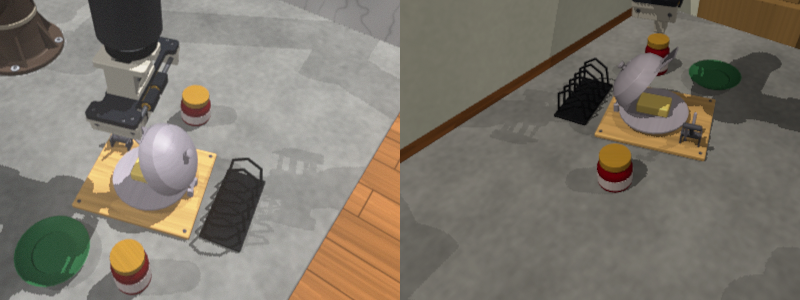

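The gripper is over the raised lid with its fingers next to the lid's edge: in the side half at (655,20), with the lid tip at about (670,52). In the scene half they are near (135,125). This agrees with the projected tip. Next I follow the lid's arc down.

>>> {"method": "apply_moves", "body": {
  "targets": [
    {"dp":[0,0,-0.014],"yaw":0},
    {"dp":[0,0,-0.027],"yaw":0},
    {"dp":[-0.008,-0.003,-0.032],"yaw":0},
    {"dp":[-0.016,-0.006,-0.038],"yaw":0},
    {"dp":[-0.024,-0.009,-0.044],"yaw":0},
    {"dp":[-0.031,-0.012,-0.05],"yaw":0},
    {"dp":[-0.038,-0.014,-0.057],"yaw":0},
    {"dp":[-0.045,-0.017,-0.064],"yaw":0},
    {"dp":[-0.051,-0.019,-0.072],"yaw":0},
    {"dp":[-0.057,-0.021,-0.08],"yaw":0},
    {"dp":[-0.063,-0.023,-0.088],"yaw":0},
    {"dp":[-0.068,-0.025,-0.097],"yaw":0}
  ]
}}

```text
time_s: 2.87
tcp_pos: [0.5322, -0.1536, 0.1508]
eef_rot: [-180.0, 0.0, -159.7]
contact_force: [0.2, 0.1, 1.0]
gripper_width: 0.0006
gripper_force: 0.4
```

Run:
```python
from h import *
s=get_state();print(s["time_s"],s["tcp_pos"],s["contact_force"])
a=[cams.capture(n)["image"][80:380,120:520,::-1] for n in("scene","side")]
cv2.imwrite("pics/b.png",np.hstack(a))
```

```text
2.8667 [ 0.53219027 -0.15362103  0.15083717] [0.17581465 0.07275715 1.00402123]
```

View pics/b.png

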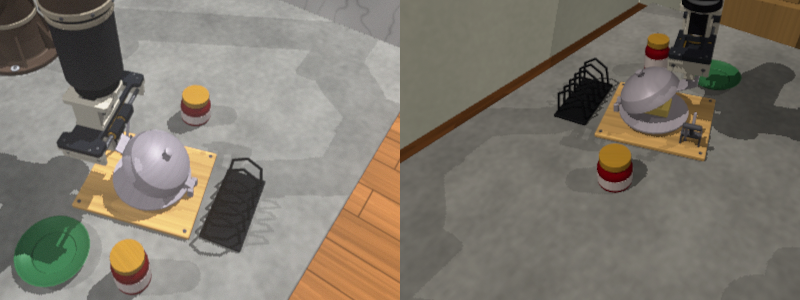

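The lid is clearly lower, with its knob at (168,152) in the scene half and the fingers on its tab, and about 1 N of contact force. I continue along the arc until just short of shut.

>>> {"method": "apply_moves", "body": {
  "targets": [
    {"dp":[-0.005,-0.002,-0.008],"yaw":0},
    {"dp":[-0.009,-0.004,-0.017],"yaw":0},
    {"dp":[-0.013,-0.005,-0.027],"yaw":0},
    {"dp":[-0.016,-0.006,-0.036],"yaw":0},
    {"dp":[-0.019,-0.007,-0.046],"yaw":0},
    {"dp":[-0.021,-0.008,-0.056],"yaw":0},
    {"dp":[-0.023,-0.009,-0.066],"yaw":0},
    {"dp":[-0.025,-0.009,-0.076],"yaw":0},
    {"dp":[-0.026,-0.01,-0.083],"yaw":0},
    {"dp":[-0.026,-0.01,-0.089],"yaw":0},
    {"dp":[-0.026,-0.01,-0.092],"yaw":0},
    {"dp":[-0.026,-0.01,-0.094],"yaw":0},
    {"dp":[-0.026,-0.01,-0.094],"yaw":0},
    {"dp":[-0.026,-0.01,-0.094],"yaw":0}
  ]
}}

```text
time_s: 4.13
tcp_pos: [0.5071, -0.1634, 0.0577]
eef_rot: [-180.0, 0.0, -159.7]
contact_force: [-0.3, 0.3, -0.2]
gripper_width: 0.0002
gripper_force: 0.0
```

>>> {"method": "apply_moves", "body": {
  "targets": [
    {"dp":[0,0,-0.001],"yaw":0},
    {"dp":[0,0,-0.002],"yaw":0},
    {"dp":[0,0,-0.003],"yaw":0},
    {"dp":[0,0,-0.003],"yaw":0},
    {"dp":[0,0,-0.003],"yaw":0}
  ]
}}

```text
time_s: 4.55
tcp_pos: [0.5073, -0.1635, 0.0561]
eef_rot: [-180.0, 0.1, -159.6]
contact_force: [-3.8, 2.7, 13.3]
gripper_width: 0.0002
gripper_force: 6.8
```

>>> {"method": "apply_moves", "body": {
  "targets": [
    {"dp":[0,0,-0.001],"yaw":0},
    {"dp":[0,0,-0.001],"yaw":0},
    {"dp":[0,0,-0.001],"yaw":0}
  ]
}}

```text
time_s: 4.8
tcp_pos: [0.5074, -0.1635, 0.0559]
eef_rot: [-179.9, 0.1, -159.6]
contact_force: [-7.2, 3.0, 23.3]
gripper_width: 0.0006
gripper_force: 11.5
```

>>> {"method": "apply_moves", "body": {
  "targets": [
    {"dp":[0,0,0.005],"yaw":0},
    {"dp":[-0.002,0,0.02],"yaw":0},
    {"dp":[-0.005,0,0.05],"yaw":0},
    {"dp":[-0.005,0,0.08],"yaw":0},
    {"dp":[-0.005,0,0.11],"yaw":0},
    {"dp":[-0.005,0,0.13],"yaw":0},
    {"dp":[-0.005,0,0.13],"yaw":0},
    {"dp":[-0.005,0,0.13],"yaw":0}
  ]
}}

```text
time_s: 5.47
tcp_pos: [0.5025, -0.1634, 0.185]
eef_rot: [-179.9, 0.2, -159.7]
contact_force: [0.5, 0.6, -1.2]
gripper_width: 0.0003
gripper_force: 0.0
```

Run:
```python
from h import *
from p import R as Rd,O,tcp
s=get_state();print(s["time_s"],s["tcp_pos"],s["contact_force"])
a=[]
for n in("scene","side"):
  c=cams.capture(n);a.append(c["image"][80:380,120:520,::-1]);W=cloud(c).reshape(-1,3);W=W[np.isfinite(W[:,2])]
  d=np.c_[(W[:,:2]-O)@Rd,W[:,2]]*1000
  m=(abs(d[:,0]+98)<28)&(d[:,1]>75)&(d[:,1]<135)&(d[:,2]>84)&(d[:,2]<104);print(n,"bar",m.sum(),d[m].min(0),d[m].max(0),np.median(d[m],0))
  m=(abs(d[:,0]+98)<12)&(abs(d[:,1])<14)&(d[:,2]>15)&(d[:,2]<80);print("tab z",m.sum(),np.median(d[m],0))
  m=(abs(d[:,0])<25)&(abs(d[:,1])<25)&(d[:,2]<130)&(d[:,2]>60);p=d[m];print("knob",p[np.argmax(p[:,2])])
cv2.imwrite("pics/c.png",np.hstack(a))
for y in(145,135,125,80,70): print(y,tcp(-98,y,84))
```

```text
5.4667 [ 0.5025487  -0.16338008  0.18504017] [ 0.5036381   0.56394911 -1.19454555]
scene bar 101 [-115.54996325   94.02517966   84.07572017] [-77.55154447 110.42023657  99.00943624] [-96.51803976 102.05170745  94.36494667]
tab z 123 [-97.39364194  -0.60609739  32.07155047]
knob [ 1.61615287 -4.67921398 95.90725188]
side bar 116 [-120.82414588  101.57267267   85.57033988] [-82.81919538 112.92339165 102.0836611 ] [-101.38715809  109.3296975    97.19308294]
tab z 61 [-94.97585872  -0.60511139  35.0484926 ]
knob [-4.78313865  2.35588496 97.10141506]
145 [ 0.44929226 -0.01372995  0.106     ]
135 [ 0.4527698 -0.0231058  0.106    ]
125 [ 0.45624734 -0.03248166  0.106     ]
80 [ 0.47189627 -0.07467302  0.106     ]
70 [ 0.47537381 -0.08404888  0.106     ]
```

View pics/c.png

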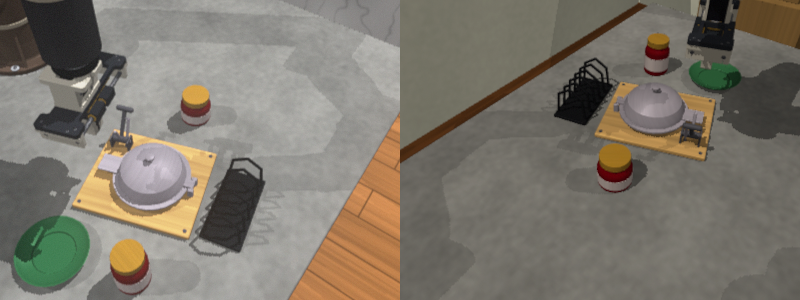

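The lid is shut: knob top at 96 mm, tab at 32–35 mm, and the stop was felt at 23 N. The lever still leans outward, crossbar at (125,110) in the scene half, matching dish (-98,104). Now I go out and down beside it.

>>> {"method": "apply_moves", "body": {
  "targets": [
    {"dp":[-0.011,0.031,0],"yaw":0},
    {"dp":[-0.022,0.062,0],"yaw":0},
    {"dp":[-0.033,0.092,0],"yaw":0},
    {"dp":[-0.044,0.123,0],"yaw":0},
    {"dp":[-0.0545,0.154,0],"yaw":0},
    {"dp":[-0.0545,0.154,0],"yaw":0},
    {"dp":[-0.0545,0.154,-0.025],"yaw":0},
    {"dp":[-0.0545,0.154,-0.05],"yaw":0},
    {"dp":[-0.0545,0.154,-0.07],"yaw":0},
    {"dp":[-0.0545,0.154,-0.078],"yaw":0},
    {"dp":[-0.0545,0.154,-0.078],"yaw":0},
    {"dp":[-0.0545,0.154,-0.078],"yaw":0}
  ]
}}

```text
time_s: 6.57
tcp_pos: [0.4473, -0.0098, 0.1053]
eef_rot: [-180.0, -0.1, -159.7]
contact_force: [0.2, -0.4, 1.0]
gripper_width: 0.0003
gripper_force: 0.0
```

>>> {"method": "apply_moves", "body": {
  "targets": [
    {"dp":[0.0035,-0.0094,0],"yaw":0},
    {"dp":[0.006,-0.0165,0],"yaw":0},
    {"dp":[0.008,-0.0215,0],"yaw":0},
    {"dp":[0.0095,-0.026,0],"yaw":0},
    {"dp":[0.011,-0.03,0],"yaw":0},
    {"dp":[0.0125,-0.034,0],"yaw":0},
    {"dp":[0.014,-0.0375,0],"yaw":0}
  ]
}}

```text
time_s: 7.15
tcp_pos: [0.4623, -0.0472, 0.1066]
eef_rot: [180.0, 0.1, -159.7]
contact_force: [-1.0, 3.0, 3.8]
gripper_width: 0.0004
gripper_force: 2.1
```

>>> {"method": "apply_moves", "body": {
  "targets": [
    {"dp":[0.0015,-0.004,0],"yaw":0},
    {"dp":[0.003,-0.008,0],"yaw":0},
    {"dp":[0.0045,-0.012,0],"yaw":0},
    {"dp":[0.006,-0.016,0],"yaw":0},
    {"dp":[0.0075,-0.02,0],"yaw":0},
    {"dp":[0.009,-0.024,0],"yaw":0},
    {"dp":[0.0105,-0.028,0],"yaw":0}
  ]
}}

```text
time_s: 7.73
tcp_pos: [0.4717, -0.0756, 0.1054]
eef_rot: [-180.0, -0.0, -159.7]
contact_force: [-0.2, -0.1, 0.4]
gripper_width: 0.0008
gripper_force: 0.0
```

```bash
cat > look.py <<'E'
from h import *
from p import R as Rd,O
import sys
s=get_state();print(s["time_s"],s["tcp_pos"],s["contact_force"], "tcp in dish",((s["tcp_pos"][:2]-O)@Rd*1000).round(1))
a=[]
for n,b in(("scene",(170,290,180,340)),("side",(130,250,340,500))):
  c=cams.capture(n);a.append(cv2.resize(c["image"][b[0]:b[1],b[2]:b[3],::-1],None,fx=2.5,fy=2.5))
cv2.imwrite(f"pics/{sys.argv[1]}.png",np.hstack(a))
E
python3 look.py d
```

```text
7.7333 [ 0.47174417 -0.07556953  0.10536128] [-0.15685542 -0.12100486  0.41915028] tcp in dish [-98.5  79.2]
```

View pics/d.png

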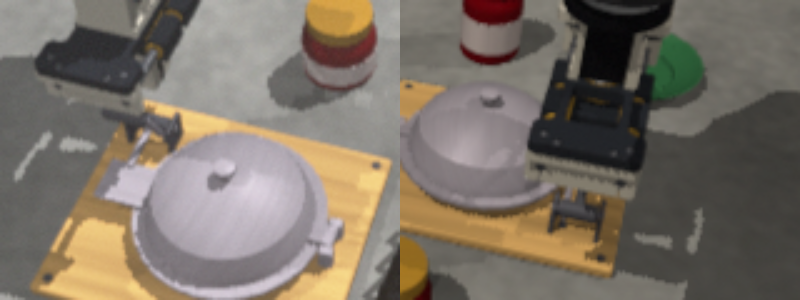

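The level force has dropped to zero, so the lever seems to have snapped over. The fingers hide it at (130,120). I retract outward, then up, and check.

>>> {"method": "apply_moves", "body": {
  "targets": [
    {"dp":[-0.007,0.019,0],"yaw":0},
    {"dp":[-0.018,0.048,0],"yaw":0},
    {"dp":[-0.023,0.062,0],"yaw":0},
    {"dp":[-0.023,0.062,0.03],"yaw":0},
    {"dp":[-0.023,0.062,0.065],"yaw":0},
    {"dp":[-0.023,0.062,0.1],"yaw":0},
    {"dp":[-0.023,0.095,0.13],"yaw":0},
    {"dp":[-0.023,0.13,0.14],"yaw":0},
    {"dp":[-0.023,0.17,0.14],"yaw":0},
    {"dp":[-0.023,0.21,0.14],"yaw":0},
    {"dp":[-0.023,0.25,0.14],"yaw":0},
    {"dp":[-0.023,0.25,0.14],"yaw":0}
  ]
}}

```text
time_s: 8.83
tcp_pos: [0.4492, 0.1803, 0.2457]
eef_rot: [180.0, 0.1, -159.5]
contact_force: [0.9, 0.3, -0.0]
gripper_width: 0.0003
gripper_force: 0.0
```

```bash
python3 look.py e
python3 - <<'E'
from h import *
from p import R as Rd,O
for n in("scene","side"):
  c=cams.capture(n);np.savez(n+"2.npz",**c);W=cloud(c);ok=np.isfinite(W[...,2]);W0=cloud(dict(np.load(n+".npz")))
  d=np.c_[(W[ok][:,:2]-O)@Rd,W[ok][:,2]]*1000
  m=(abs(d[:,0]+98)<28)&(d[:,1]>5)&(d[:,1]<135)&(d[:,2]>84)&(d[:,2]<120);print(n,"bar",m.sum(),np.median(d[m],0))
  p=d[(abs(d[:,0])<25)&(abs(d[:,1])<25)&(d[:,2]<130)];print("knob",p[np.argmax(p[:,2])])
  hsv=cv2.cvtColor(c["image"],cv2.COLOR_RGB2HSV)
  for nm,lo,hi in(("gold",(12,150,100),(24,255,255)),("green",(50,80,20),(90,255,255))):
    m=cv2.inRange(hsv,lo,hi)*((W[...,0]<1)&(W[...,2]>(.05 if nm=="gold" else .003))).astype(np.uint8)
    k,l,s,ce=cv2.connectedComponentsWithStats(m)
    for i in range(1,k):
      if s[i,4]>60: print(nm,np.nanmedian(W[l==i],0).round(3))
E
```

```text
8.8333 [0.44917535 0.18034138 0.24566902] [ 0.94139497  0.29197339 -0.0065467 ] tcp in dish [-30.6 327. ]
scene bar 102 [-96.4784588   23.15167789  95.10301115]
knob [ 1.66494334  0.61501577 95.57382179]
gold [0.549 0.089 0.073]
gold [ 0.698 -0.292  0.098]
green [ 0.541 -0.35   0.01 ]
side bar 116 [-101.34213142   30.77549377   96.55575333]
knob [-17.53517566 -20.89066704  80.3607166 ]
gold [0.536 0.118 0.071]
green [ 0.546 -0.359  0.012]
```

View pics/e.png

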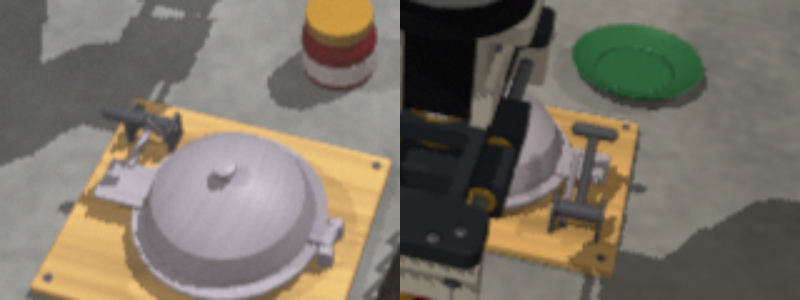

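The lever now leans the other way. Its crossbar is at dish y ≈ 26 mm (135,115 in the left half), the nose lies over the tab, the lid is shut, and the jars and saucer haven't moved. The hand is clear, so I hand the job in.

```bash
python3 -c "
from plant import r
print(r.close_job())"
```

```text
the job is handed in; nothing more can be done
None
```

The butter dish lid is fully shut and the lever latch has snapped over, holding its front tab; the hand is clear, and the job was handed in at about 9 s of the 43 s allowed, with the jars and saucer measured unmoved (the toast rack was not re-measured).

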